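Snap the full refill canister into the tablet dispenser

ROBOT

A 7-joint arm with a two-finger parallel gripper is mounted at the origin on the work surface. World frame = base frame: x ahead of the robot, y to its left, z up, the work surface at z = 0. Lengths are in mm, angles in rad, forces in N, time in s.
With the tool pointing down it reaches from about 425 to 875 mm from the base axis. Payload 4.7 kg.
Tool frame: the origin (TCP) lies at the very end of the fingers, on their centre line; the grasp point (between the pads) lies 19 mm behind it; z points along the fingers, y is the direction in which the jaws open and shut (so a half turn about z gives the same grasp; the last joint's range is limited). The gripper opens to 87 mm and grips with 3 to 60 N. Pads are 19 mm wide; open, the fingers measure 117 mm over their backs; the gripper's body (75 mm by 190 mm) begins 51 mm behind the grasp point.
Start: joints at [1.171, 0.321, -0.07, 1.45, 0.023, 1.371, -0.057], TCP at [261.342, -595.172, 190.787] pointing down, gripper open.
Joint ranges: [-2.86, 2.86], [-0.3, 2.09], [-1.38, 1.24], [0.06, 2.45], [-1.56, 4.7], [0.09, 2.05], [-2.69, 2.69]. Speed limits (rad/s): [2.57, 2.57, 3.14, 3.14, 3.14, 3.14, 3.14].

INTERFACE

Orientations are given as [roll, pitch, yaw] about the fixed x, y, z axes, in that order (R = Rz(yaw) Ry(pitch) Rx(roll)).
In Python, from bench import manip, grab_frame, ticket gives the robot as it stands. The module is installed in compiled form; this text tells all that it offers.
- The arm moves only by the tool drive_tool, never from a script. Its argument "targets" is a list of rows, each a list of 7 numbers: the shift along the tool's x, y, z in m, then the turn, a rotation vector about the tool's x, y, z in rad, then the closure in counts, from 0 (fully open) to 255 (shut). A call has 1 to 12 rows; each row shifts and turns the commanded pose from where the row before left it, along the tool's axes as they then stand; what a row does not reach is not made up. A row lasts 1/8 s, in which the tool goes at most 62.5 mm and 10.7 degrees, less where a joint would pass 70% of its speed; a pose out of reach is approached as far as the arm can. A call with a gripper value outside its range is refused whole. The fingers move at their own pace and stop on an object; "newtons" is the grip in N (left out, the last holds). Time passes only in rows, so rows that do not move let the fingers close. It gives the time, the measured TCP pose, the force and the opening at its end, in the units of the state.
- manip.get_state(): the state, without advancing time (a new reading comes with each control period).
- grab_frame(name): name is "scene" or "top" or "wrist"; returns a dict with "color" (480x640x3 uint8, blue, green, red), "fx", "fy", "cx", "cy" (pixels), "D" ([k1, k2, p1, p2, k3] as OpenCV has them; the pictures are not rectified), "camera_from_world" (4x4, takes a point from world to camera coordinates); the wrist camera has in their place "hand_eye" (4x4, takes a point from camera to tool coordinates, whose origin is the TCP and whose axes are the flange's). Camera axes: x right, y up, looking along -z (the intrinsics and any distortion apply to the point x, -y, -z); pixel columns grow to the right and rows downward; lengths in mm; the calibration is good to about 2 mm. A picture is of the moment at which its call begins: read the wrist's pose just before it. There is no depth.
- ticket.job_done(): hands the job in, once; it reports no verdict.
The state is a dict: "clock": time; "joint_pos": joint angles; "joint_velocities": joint speeds; "joint_torque": joint torques, N m; "tcp_pos": TCP position; "tool_rot": TCP orientation; "wrist_force": force on the tool from outside, world axes, zero at the start; "torque": the same for the moment, N m; "gripper_width": finger opening in mm.
Only numpy, scipy, OpenCV 4.12 (cv2) and the standard library are available. Lean on these libraries where they do the work, as an engineer would, in place of code of your own. Each camera call takes 0.05 s, during which the arm holds its last target.

TASK

The tablet dispenser has one empty bay, and two refill canisters that look alike stand on the sideboard: feel by lifting which one is full (the heavier), leave the light, used-up one standing upright on the sideboard, and lower the full one, held upright, into the empty bay. Press it down past the spring catches until it clicks and is fully home, keep pressing it firmly against the bottom, and finish while the gripper still holds it and presses it down. Do not disturb the tumbler, the tablet bottle or the spectacles case.

Things in the scene. Friction and masses are not known exactly. Their poses are not given: they have to be found in the camera images.
- dispenser: White tablet dispenser, fixed: 276 mm wide (y), 130 deep (x, from 75 before to 55 behind the origin), flat deck 115 high. Three bays in a row along y, 84 apart; two hold canisters that stand 53 above the deck and stay. Origin on the sideboard under the middle bay, z up. A tray with a cup and a chute stand out at its front (-x) to 145 from the origin, under 75 high.
- dock: The dispenser's one empty bay (any of the three). Origin: centre of the pocket floor, 73 mm above the sideboard; axes as the dispenser's. Pocket 52.4 (x) by 66.4 (y), 42 deep; the mouth is bevelled at 45 degrees over its top 6 mm, to 64.4 by 78.4. The floor is hard; a canister is fully home when its underside rests on it, then standing 53 above the deck.
- catch (a point): Point on the empty bay's axis between its two spring tongues (one in each y wall), 19 mm above the pocket floor; their round noses stand 4 into the pocket. Pressed straight down, a canister meets them with its underside about 14 above the floor; the push, beyond its weight, grows to 9 to 13 N at about 10, then drops suddenly: below 6 the tongues draw it down to the floor.
- canister_a: One of two outwardly identical white canisters with opaque lids, 50 mm (x) by 56 (y) by 95 high; origin at the centre of the underside, z up. A bead low on each y face (12 up) makes it 64 wide there. Fits the bay either way round, its x along the bay's x. Grip it by the x faces near the top. One is full, 0.24 to 0.32 kg, the other empty, 0.06 to 0.09 kg: only weight tells.
- canister_b: The other of the two canisters; same shape, size and axes as canister_a.
- tumbler: Clear drinking glass, radius 38 mm, 90 high, origin at the centre of its underside. Leave alone.
- pill_bottle: Amber tablet bottle, radius 27 mm, 100 high, origin at the centre of its underside. Leave alone.
- glasses_case: Grey spectacles case, 155 mm (x) by 60 by 36 high, origin at the centre of its underside. Leave alone.
Mind the look-alikes: they are no part of the job. What is shaped like the canister_b but blue is not meant. Leave any red look-alike of the canister_a alone.

How it is judged:
By the outcome, as a careful person would: the job done as asked, in the order asked, and still so for the second after the job is handed in, while the arm keeps its last pose, push and grip.
It also fails if it takes over 72 s, if anything falls off the work surface, if the arm or the gripper's body presses on something with over 40 N, if the wrist force passes 120 N, or if a joint passes its speed limit or range.

## Working session

There is one attempt and no reset: what is moved stays moved. The work goes in short steps, Python scripts to look and compute and a tool call to move; the robot and the scene stay as the last step left them, time stands still between calls to the robot, and variables do not carry over. Pictures are saved under pics/ and viewed, and the job is handed in when it is done.

Besides the shell and the picture viewer there is one more tool, called after "Emit:" as a command line: name --pt "numbers of a row" for each row, then --argument value for the rest. drive_tool: Moves the arm, as the interface text tells. Its arguments: {"type":"object","properties":{"targets":{"type":"array"},"newtons":{"type":"number"}},"required":["targets"]}

```bash
mkdir -p pics; cat > h.py <<'E'
import numpy as np, cv2
from bench import manip, grab_frame, ticket
from scipy.spatial.transform import Rotation as R
E
python3 - <<'E'
from h import *
s=manip.get_state(); print(s)
for n in ("scene","top","wrist"):
    f=grab_frame(n); cv2.imwrite(f"pics/{n}0.png",f["color"])
    print(n,{k:np.round(v,3).tolist() for k,v in f.items() if k!="color"})
E
```

```text
{'clock': 0.0, 'joint_pos': array([ 1.17110682,  0.32183154, -0.07008711,  1.45170233,  0.02262028,
        1.37076915, -0.05690111]), 'joint_velocities': array([-0.00030643,  0.00186721,  0.0001922 ,  0.00041235, -0.00055056,
       -0.00174339,  0.00143536]), 'joint_torque': array([-1.15099323e-03, -4.91284096e+01, -4.04575747e-01, -3.12525380e+01,
       -6.38302742e-02,  4.38011752e-02,  1.88743734e-04]), 'tcp_pos': array([ 261.05010932, -594.60012632,  189.64231747]), 'tool_rot': array([-3.13967296e+00,  1.17319340e-04,  4.13825994e-01]), 'wrist_force': array([-0.17598589,  0.20978422, -0.06436308]), 'torque': array([ 0.0371637 , -0.00892607,  0.06706599]), 'gripper_width': 87.38792279232433}
scene {'fx': 562.857, 'fy': 562.857, 'cx': 327.644, 'cy': 227.424, 'D': [-0.026, 0.0, 0.0, 0.0, 0.0], 'camera_from_world': [[0.105, 0.994, 0.013, 42.407], [-0.82, 0.079, 0.567, 422.873], [0.563, -0.071, 0.823, -1610.163], [0.0, 0.0, 0.0, 1.0]]}
top {'fx': 542.183, 'fy': 542.183, 'cx': 317.763, 'cy': 241.45, 'D': [-0.141, 0.0, 0.0, 0.0, 0.0], 'camera_from_world': [[0.001, -1.0, -0.006, -93.914], [0.989, -0.0, 0.147, -557.706], [-0.147, -0.007, 0.989, -1186.474], [0.0, 0.0, 0.0, 1.0]]}
wrist {'fx': 334.181, 'fy': 334.181, 'cx': 314.588, 'cy': 237.029, 'D': [-0.045, 0.0, 0.0, 0.0, 0.0], 'hand_eye': [[0.0, 0.97, 0.244, 64.739], [1.0, -0.0, 0.001, 0.094], [0.001, 0.244, -0.97, -194.187], [0.0, 0.0, 0.0, 1.0]]}
```

View pics/scene0.png

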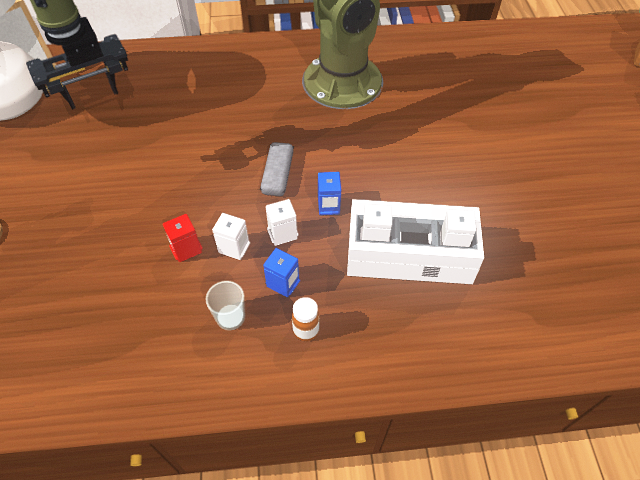

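View pics/top0.png

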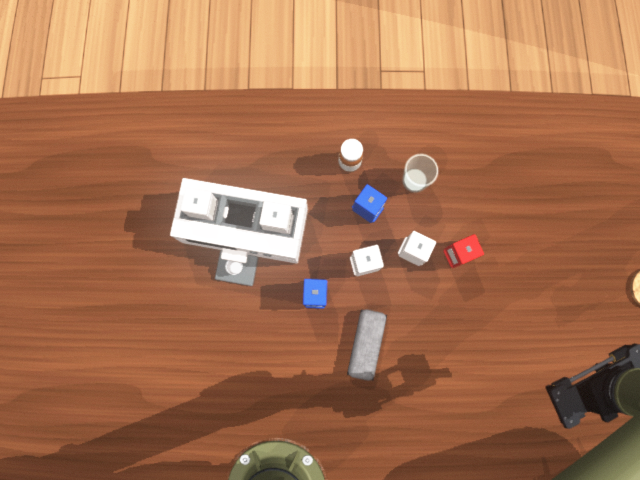

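View pics/wrist0.png

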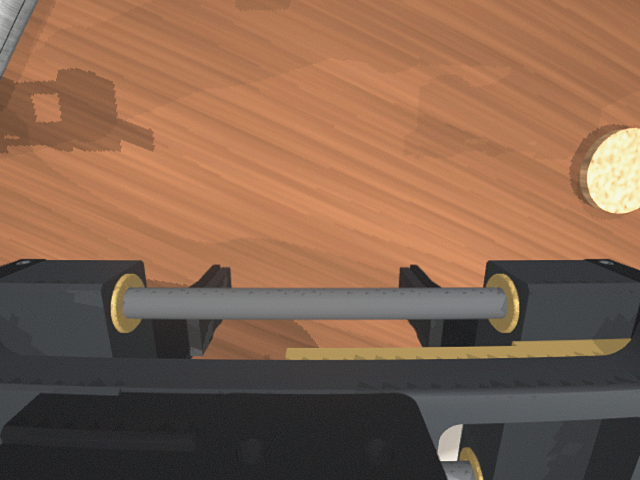

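The top view shows the white canisters at (367,260) and (417,248). The look-alikes are blue at (370,203) and (315,293), and red at (465,250). The empty bay is the middle one, at (240,213). I'll check both with close crops.

```bash
python3 - <<'E'
import cv2
t=cv2.imread("pics/top0.png"); s=cv2.imread("pics/scene0.png")
cv2.imwrite("pics/c1.png",cv2.resize(t[180:320,300:500],None,fx=4,fy=4,interpolation=cv2.INTER_CUBIC))
cv2.imwrite("pics/c2.png",cv2.resize(t[165:295,160:320],None,fx=4.5,fy=4.5,interpolation=cv2.INTER_CUBIC))
cv2.imwrite("pics/c3.png",cv2.resize(s[160:300,150:350],None,fx=4,fy=4,interpolation=cv2.INTER_CUBIC))
cv2.imwrite("pics/c4.png",cv2.resize(s[190:290,340:490],None,fx=5,fy=5,interpolation=cv2.INTER_CUBIC))
E
```

```text
(no output)
```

View pics/c1.png

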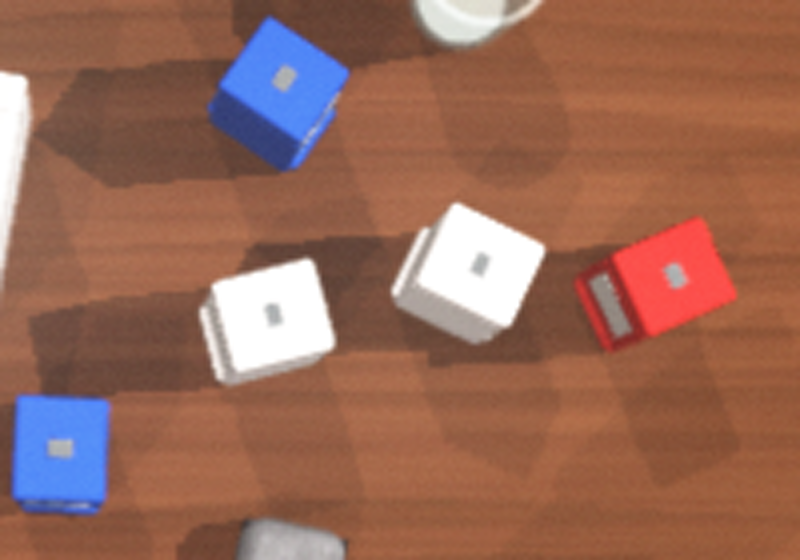

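View pics/c2.png

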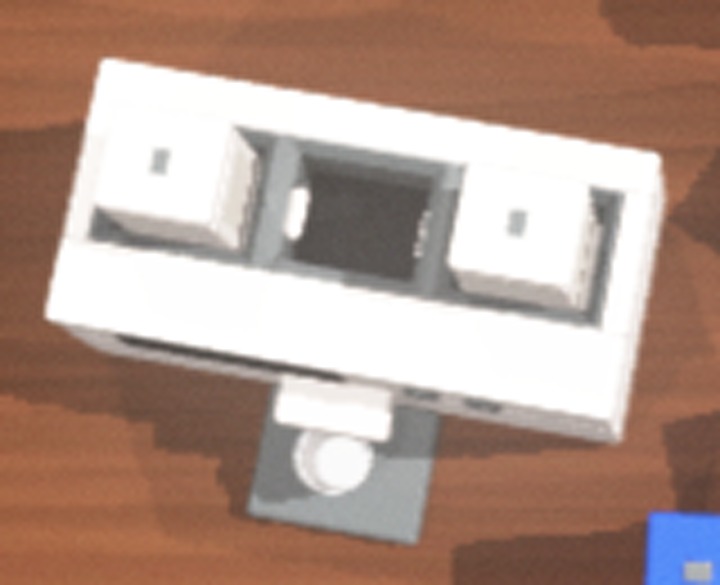

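View pics/c3.png

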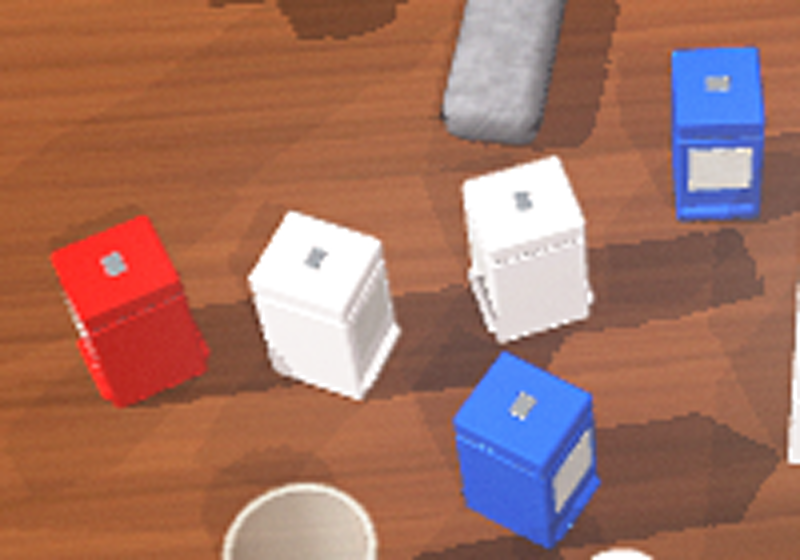

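View pics/c4.png

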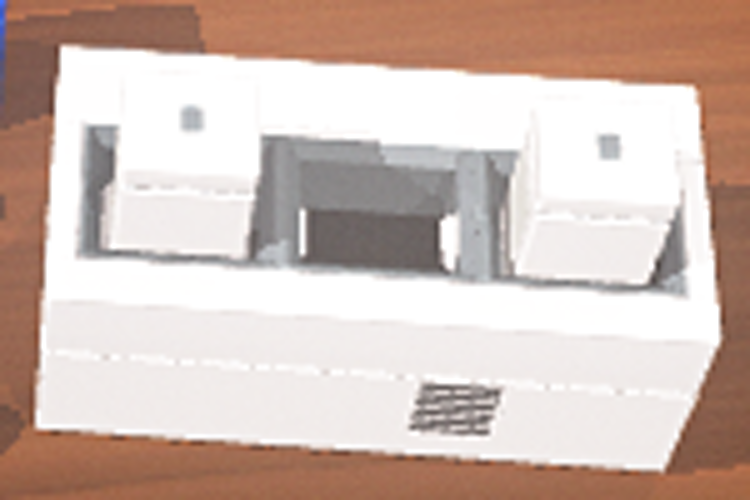

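The crops confirm the two plain white canisters, and the bay between the two seated ones is empty with its tongues visible. Next I'll triangulate.

```bash
cat >> h.py <<'E'
def load(n,f): pass
FR={}
def frame(n):
    if n not in FR: FR[n]=grab_frame(n)
    return FR[n]
def pose_cam(f):
    """world->opencv cam, K, D"""
    if "camera_from_world" in f: M=np.array(f["camera_from_world"],float)
    else:
        s=f["state"]; T=np.eye(4); T[:3,:3]=R.from_euler('xyz',s["tool_rot"]).as_matrix(); T[:3,3]=s["tcp_pos"]
        M=np.linalg.inv(T@np.array(f["hand_eye"]))
    M=np.diag([1,-1,-1,1.])@M
    K=np.array([[f["fx"],0,f["cx"]],[0,f["fy"],f["cy"]],[0,0,1.]])
    return M,K,np.array(f["D"],float)
def proj(f,P):
    M,K,D=pose_cam(f)
    return cv2.projectPoints(np.array(P,float).reshape(-1,1,3),cv2.Rodrigues(M[:3,:3])[0],M[:3,3],K,D)[0].reshape(-1,2)
def ray(f,uv):
    M,K,D=pose_cam(f)
    q=cv2.undistortPoints(np.array(uv,float).reshape(-1,1,2),K,D).reshape(-1,2)
    d=np.c_[q,np.ones(len(q))]@M[:3,:3]; o=-M[:3,:3].T@M[:3,3]
    return o,d/np.linalg.norm(d,axis=1)[:,None]
def tri(obs):
    A=np.zeros((3,3));b=np.zeros(3);L=[]
    for f,uv in obs:
        o,d=ray(f,[uv]);Q=np.eye(3)-np.outer(d[0],d[0]);A+=Q;b+=Q@o;L.append((o,Q))
    p=np.linalg.solve(A,b); return p,[np.linalg.norm(Q@(p-o)) for o,Q in L]
def onz(f,uv,z):
    o,d=ray(f,uv); return o+d*((z-o[2])/d[:,2])[:,None]
def wrist():
    s=manip.get_state(); f=grab_frame("wrist"); f["state"]=s; return f
def cr(p,s,o): return (np.array(p)+.5)/s-.5+np.array(o)
E
python3 - <<'E'
from h import *
import pickle
t=grab_frame("top"); s=grab_frame("scene"); pickle.dump((t,s),open("fr.pkl","wb"))
for n,a,b in [("L(367)",cr((274,314),4,(300,180)),cr((522,201),4,(150,160))),("R(417)",cr((480,264),4,(300,180)),cr((316,258),4,(150,160))),
 ("bayL",cr((160,161),4.5,(160,165)),cr((609,146),5,(340,190))),("bayR",cr((517,222),4.5,(160,165)),cr((191,118),5,(340,190)))]:
    p,e=tri([(t,a),(s,b)]); print(n,p.round(1),np.round(e,1))
# top-face corners from top crop at z=95
for n,c in [("L",[(209,292),(314,259),(334,350),(228,384)]),("R",[(457,203),(545,244),(508,328),(425,282)]) ]:
    print(n,onz(t,[cr(q,4,(300,180)) for q in c],95).round(1).tolist())
d=[(106,59),(662,155),(622,440),(47,317)]
P=onz(t,[cr(q,4.5,(160,165)) for q in d],115);print(P.round(1).tolist())
q=[cr(x,4,(300,180)) for x in [(285,78),(60,448),(676,276)]]; print(onz(t,q,95).round(1))
print("case/tumbler/bottle",onz(t,[(367,345),(357,376),(373,313),(420,172),(351,150)],36).round(0).tolist())
E
```

```text
L(367) [ 513.6 -202.9   92.6] [0. 0.]
R(417) [ 540.8 -315.2   92.5] [0.3 0.3]
bayL [625.3 159.7 166.3] [0.1 0.1]
bayR [595.9  -6.1 167.1] [0.1 0.1]
L [[525.3, -167.7, 95.0], [543.3, -224.7, 95.0], [493.8, -234.8, 95.0], [475.6, -177.5, 95.0]]
R [[574.0, -303.3, 95.0], [551.4, -351.0, 95.0], [505.6, -329.4, 95.0], [530.7, -284.8, 95.0]]
[[688.0, 200.7, 115.0], [639.0, -70.5, 115.0], [502.0, -52.2, 115.0], [560.7, 224.2, 115.0]]
[[ 643.4 -210.5   95. ]
 [ 441.3  -87.5   95. ]
 [ 533.8 -422.9   95. ]]
case/tumbler/bottle [[326.0, -203.0, 36.0], [258.0, -181.0, 36.0], [397.0, -217.0, 36.0], [722.0, -332.0, 36.0], [775.0, -171.0, 36.0]]
```

Triangulation gives canister L at (514,-203) and R at (541,-315), both with tops at about 93 mm. The seated canisters are 168.4 mm apart (expected 168), so the bay is at about (610.6, 76.8) with yaw about -0.176. Now a wrist view for yaw.

Emit:
drive_tool --pt "0 0 -0.014 0 0 -0.167 60" --pt "0 0 -0.014 0 0 -0.167 60" --pt "0 0 -0.014 0 0 -0.167 60" --pt "0 0 -0.014 0 0 -0.167 60" --pt "0 0 -0.014 0 0 -0.167 60" --pt "0 0 -0.014 0 0 -0.167 60" --pt "0 0 -0.014 0 0 -0.167 60" --pt "0 0 -0.014 0 0 -0.167 60" --pt "0.0247 0.0442 0 0 0 0 60" --pt "0.0247 0.0442 0 0 0 0 60" --pt "0.0247 0.0442 0 0 0 0 60" --pt "0.0247 0.0442 0 0 0 0 60"

```text
clock: 1.75
tcp_pos: [418.7, -465.3, 302.7]
tool_rot: [-3.142, 0.0, 1.75]
wrist_force: [0.7, -0.0, 0.9]
gripper_width: 66.5
```

Emit:
drive_tool --pt "0.0247 0.0442 0 0 0 0 60" --pt "0.0247 0.0442 0 0 0 0 60" --pt "0.0247 0.0442 0 0 0 0 60" --pt "0 0 0 0 0 0 60"

```text
clock: 2.25
tcp_pos: [539.0, -364.3, 302.3]
tool_rot: [3.139, -0.003, 1.759]
wrist_force: [-0.4, -0.2, -0.2]
gripper_width: 66.8
```

```bash
python3 - <<'E'
from h import *
import pickle
f=wrist(); pickle.dump(f,open("w1.pkl","wb")); cv2.imwrite("pics/w1.png",f["color"]); s=f["state"]
print(s["clock"],s["tcp_pos"],s["tool_rot"],s["gripper_width"],s["wrist_force"],s["joint_pos"].round(2))
for p in [(513.6,-202.9,95),(540.8,-315.2,95)]: print(proj(f,[p]))
E
```

```text
2.25 [ 538.96802763 -364.28207716  302.34224954] [ 3.13944927e+00 -2.83770913e-03  1.75914731e+00] 66.82674039847905 [-0.40983053 -0.19560174 -0.23733065] [ 0.87  0.33 -0.42  1.25  0.13  1.59  0.66]
[[320.34265717  64.44446957]]
[[324.80733733 169.67654761]]
```

View pics/w1.png

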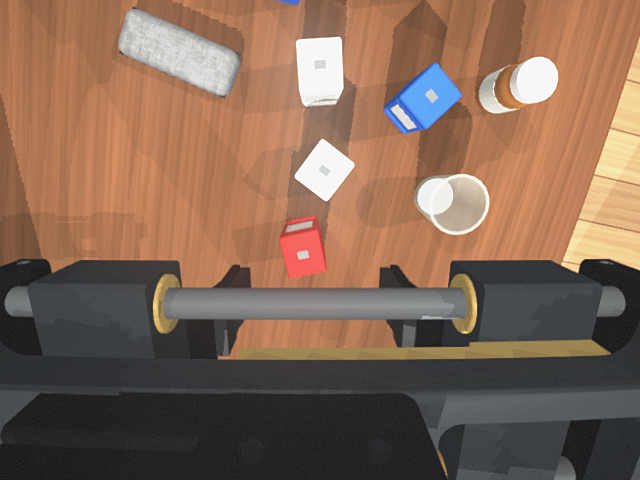

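```bash
python3 - <<'E'
from h import *
import pickle
f=pickle.load(open("w1.pkl","rb")); im=f["color"]
cv2.imwrite("pics/w1c.png",cv2.resize(im[25:215,280:370],None,fx=3.1*1,fy=3.1,interpolation=cv2.INTER_CUBIC))
hsv=cv2.cvtColor(im,cv2.COLOR_BGR2HSV)
m=((hsv[...,1]<40)&(hsv[...,2]>195)).astype(np.uint8)
for box in [(290,30,350,110),(290,130,360,210)]:
    x0,y0,x1,y1=box; mm=np.zeros_like(m); mm[y0:y1,x0:x1]=m[y0:y1,x0:x1]
    c=max(cv2.findContours(mm,0,2)[0],key=cv2.contourArea)
    P=onz(f,c.reshape(-1,2),93)[:,:2].astype(np.float32)
    r=cv2.minAreaRect(P); print(box,cv2.contourArea(c),r, cv2.boxPoints(r).round(1).tolist())
E
```

```text
(290, 30, 350, 110) 2761.0 ((514.618408203125, -209.91104125976562), (50.26343536376953, 71.14851379394531), 14.530620574951172) [[481.3999938964844, -181.8000030517578], [499.20001220703125, -250.6999969482422], [547.9000244140625, -238.0], [530.0, -169.1999969482422]]
(290, 130, 360, 210) 1972.0 ((540.062255859375, -316.01434326171875), (56.55441665649414, 50.440101623535156), 63.67068099975586) [[504.8999938964844, -330.20001220703125], [550.0999755859375, -352.5], [575.2000122070312, -301.8999938964844], [530.0, -279.5]]
```

View pics/w1c.png

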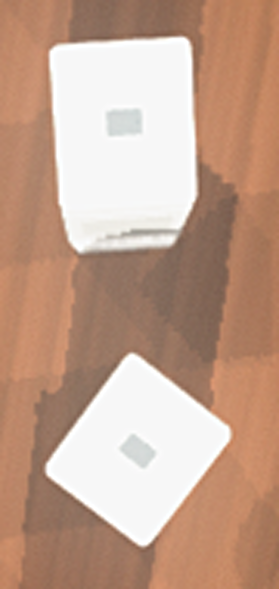

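Both yaws come out clean with 50 mm across the x faces. L's x axis is at +14.5° and R's is at -26.3°. R is nearest, so I'll rotate for R first.

Emit:
drive_tool --pt "0 0 0.02 0 0 0.162 60" --pt "0 0 0.02 0 0 0.162 60" --pt "0 0 0.02 0 0 0.162 60" --pt "0 0 0.02 0 0 0.161 60" --pt "0 0 0 0 0 0 60" --pt "0 0 0 0 0 0 60" --pt "0 0 0 0 0 0 60"

```text
clock: 3.18
tcp_pos: [535.3, -370.6, 224.1]
tool_rot: [3.14, 0.0, 1.104]
wrist_force: [0.2, -0.4, -0.6]
gripper_width: 66.5
```

```bash
cat >> h.py <<'E'
def goto(p,yaw=None):
    s=manip.get_state(); Rm=R.from_euler('xyz',s["tool_rot"])
    print("clock",s["clock"].__round__(2),"tcp",s["tcp_pos"].round(1),"rot",s["tool_rot"].round(4),"F",s["wrist_force"].round(2),"T",s["torque"].round(3),"w",round(s["gripper_width"],1))
    yaw=s["tool_rot"][2] if yaw is None else yaw
    Rt=R.from_euler('xyz',[np.pi,0,yaw])
    print("tool shift mm",Rm.inv().apply(np.array(p)-s["tcp_pos"]).round(1),"rotvec",(Rm.inv()*Rt).as_rotvec().round(4))
E
python3 -c "
from h import *
goto((540.5,-315.5,60),1.112)
goto((540.5,-315.5,60),1.112)"
```

```text
clock 3.17 tcp [ 535.3 -370.6  224.1] rot [3.1397e+00 4.0000e-04 1.1037e+00] F [ 0.18 -0.37 -0.6 ] T [ 0.064 -0.104 -0.01 ] w 66.5
tool shift mm [ 51.6 -20.5 164. ] rotvec [ 0.0019  0.0004 -0.0083]
clock 3.17 tcp [ 535.3 -370.6  224.1] rot [3.1397e+00 4.0000e-04 1.1037e+00] F [ 0.18 -0.37 -0.6 ] T [ 0.064 -0.104 -0.01 ] w 66.5
tool shift mm [ 51.6 -20.5 164. ] rotvec [ 0.0019  0.0004 -0.0083]
```

Emit:
drive_tool --pt "0.0258 -0.01025 0.02 0 0 -0.008 60" --pt "0.0258 -0.01025 0.02 0 0 0 60" --pt "0 0 0.04 0 0 0 60" --pt "0 0 0.04 0 0 0 60" --pt "0 0 0.03 0 0 0 60" --pt "0 0 0.014 0 0 0 60" --pt "0 0 0 0 0 0 60" --pt "0 0 0 0 0 0 60"

```text
clock: 4.18
tcp_pos: [541.0, -315.2, 60.5]
tool_rot: [3.139, 0.0, 1.111]
wrist_force: [0.7, 0.0, 0.3]
gripper_width: 66.7
```

```bash
python3 - <<'E'
from h import *
goto((540.5,-315.5,60),1.112)
F=[]
for i in range(4):
    f=wrist(); F.append(f["state"]["wrist_force"])
print(np.round(F,2)); cv2.imwrite("pics/w2.png",f["color"])
E
```

```text
clock 4.17 tcp [ 541.  -315.2   60.5] rot [3.1388e+00 3.0000e-04 1.1110e+00] F [0.68 0.02 0.3 ] T [-0.018 -0.077  0.007] w 66.7
tool shift mm [-0.4 -0.3  0.5] rotvec [ 0.0028  0.0003 -0.001 ]
[[ 0.68  0.02  0.3 ]
 [ 0.38 -0.54  0.23]
 [-0.06  0.14  0.54]
 [ 0.32 -0.34 -0.42]]
```

View pics/w2.png

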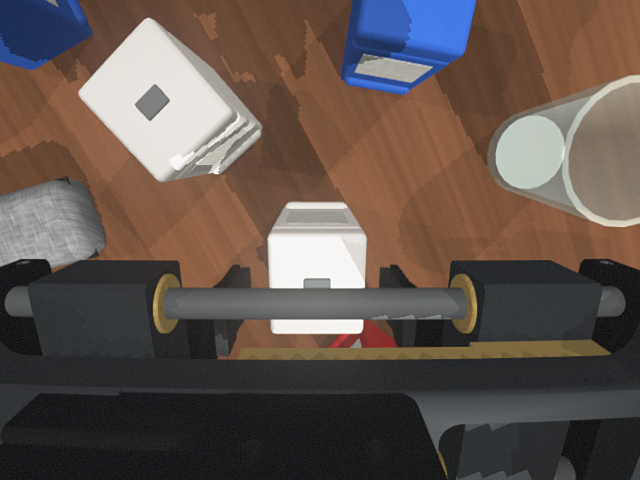

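The canister sits centred and square between the open fingers. Closing and lifting 40 mm to weigh it.

Emit:
drive_tool --pt "0 0 0 0 0 0 255" --pt "0 0 0 0 0 0 255" --pt "0 0 0 0 0 0 255" --pt "0 0 0 0 0 0 255" --pt "0 0 -0.01 0 0 0 255" --pt "0 0 -0.02 0 0 0 255" --pt "0 0 -0.02 0 0 0 255" --pt "0 0 -0.01 0 0 0 255" --pt "0 0 0 0 0 0 255" --pt "0 0 0 0 0 0 255" --pt "0 0 0 0 0 0 255" --newtons 35

```text
clock: 5.75
tcp_pos: [539.2, -314.3, 117.8]
tool_rot: [-3.14, -0.0, 1.111]
wrist_force: [0.5, -0.0, -1.3]
gripper_width: 49.3
```

```bash
python3 - <<'E'
from h import *
goto((540.5,-315.5,60),1.112)
F=[]
for i in range(6):
    f=wrist(); F.append(f["state"]["wrist_force"])
print(np.round(F,2),np.mean(F,0)); cv2.imwrite("pics/w3.png",f["color"])
E
```

```text
clock 5.75 tcp [ 539.2 -314.3  117.8] rot [-3.1399e+00 -1.0000e-04  1.1108e+00] F [ 0.45 -0.03 -1.31] T [ 0.015 -0.063 -0.05 ] w 49.3
tool shift mm [-0.5  1.8 57.8] rotvec [-0.0016 -0.0001 -0.0012]
[[ 0.45 -0.03 -1.31]
 [-0.84  0.52 -1.05]
 [-0.69 -0.29 -1.24]
 [ 0.41  0.32 -1.21]
 [ 0.18 -0.21 -0.87]
 [-0.81 -0.18 -0.78]] [-0.2177278   0.02078495 -1.07631043]
```

View pics/w3.png

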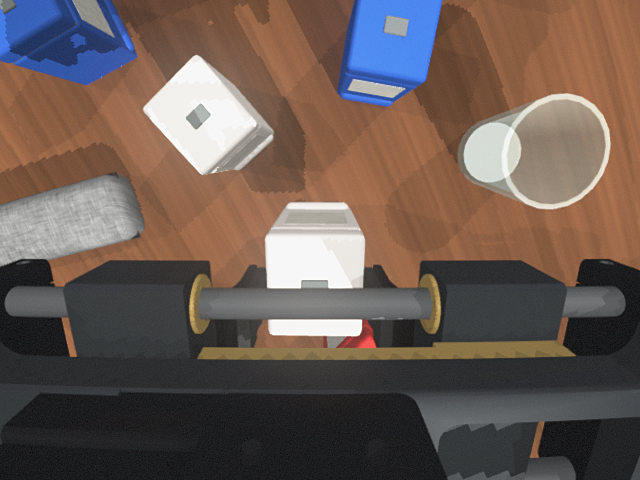

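R weighs about 1.0–1.2 N, which points to the empty one. I'll set it back where it was and weigh the other to confirm.

Emit:
drive_tool --pt "0 0 0.02 0 0 0 255" --pt "0 0 0.02 0 0 0 255" --pt "0 0 0.012 0 0 0 255" --pt "0 0 0.005 0 0 0 255" --pt "0 0 0.003 0 0 0 255" --pt "0 0 0 0 0 0 255"

```text
clock: 6.8
tcp_pos: [540.2, -314.8, 59.2]
tool_rot: [3.141, 0.0, 1.111]
wrist_force: [0.3, -0.2, -0.5]
gripper_width: 49.2
```

```bash
python3 - <<'E'
from h import *
goto((540.5,-315.5,60),1.112)
E
```

```text
clock 6.8 tcp [ 540.2 -314.8   59.2] rot [3.1405e+00 1.0000e-04 1.1108e+00] F [ 0.33 -0.22 -0.49] T [-0.011 -0.041  0.025] w 49.2
tool shift mm [-0.5  0.6 -0.8] rotvec [ 0.0011  0.0001 -0.0012]
```

Emit:
drive_tool --pt "0 0 0 0 0 0 60" --pt "0 0 0 0 0 0 60" --pt "0 0 0 0 0 0 60" --pt "0 0 -0.03 0 0 0 60" --pt "0 0 -0.05 0 0 0 60" --pt "0 0 -0.03 0 0 -0.143 60" --pt "0 0 0 0 0 -0.143 60" --pt "0 0 0 0 0 -0.143 60" --pt "0 0 0 0 0 -0.143 60" --pt "0 0 0 0 0 -0.143 60" --pt "0 0 0 0 0 0 60" --pt "0 0 0 0 0 0 60"

```text
clock: 8.3
tcp_pos: [539.8, -314.7, 168.8]
tool_rot: [3.142, 0.0, 1.823]
wrist_force: [-0.3, 0.6, 0.2]
gripper_width: 66.6
```

```bash
python3 - <<'E'
from h import *
import pickle
goto((513.8,-203,60),1.825)
f=wrist(); cv2.imwrite("pics/w4.png",f["color"]);pickle.dump(f,open("w4.pkl","wb"))
w1=pickle.load(open("w1.pkl","rb"))
print(proj(f,[(513.8,-203,93),(513.8,-203,95)]))
E
```

```text
clock 8.3 tcp [ 539.8 -314.7  168.8] rot [3.1416e+00 1.0000e-04 1.8233e+00] F [-0.33  0.57  0.22] T [ 0.03  -0.106 -0.017] w 66.6
tool shift mm [114.7   2.8 108.8] rotvec [ 0.      0.0001 -0.0017]
[[320.23409453  87.55231011]
 [320.27678503  87.04124178]]
```

View pics/w4.png

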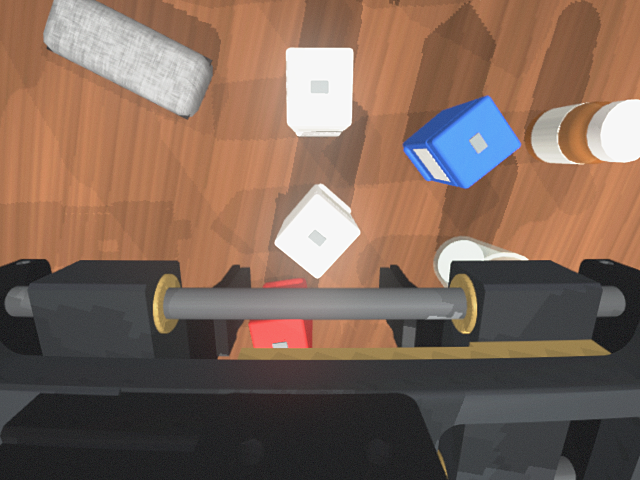

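R stands upright in its place. L's mark is at (320,87), where it was predicted, and it is square to the jaws. Moving to grasp L.

Emit:
drive_tool --pt "0.0382 0.001 0 0 0 0 60" --pt "0.0382 0.001 0 0 0 0 60" --pt "0.0382 0.001 0 0 0 0 60" --pt "0 0 0.03 0 0 0 60" --pt "0 0 0.04 0 0 0 60" --pt "0 0 0.027 0 0 0 60" --pt "0 0 0.012 0 0 0 60" --pt "0 0 0 0 0 0 60" --pt "0 0 0 0 0 0 60"

```text
clock: 9.48
tcp_pos: [514.9, -203.3, 61.1]
tool_rot: [3.14, 0.001, 1.826]
wrist_force: [-0.8, -0.8, 0.4]
gripper_width: 66.3
```

```bash
python3 - <<'E'
from h import *
goto((513.8,-203,60),1.825)
F=[]
for i in range(4):
    f=wrist(); F.append(f["state"]["wrist_force"])
print(np.mean(F,0)); cv2.imwrite("pics/w5.png",f["color"])
E
```

```text
clock 9.47 tcp [ 514.9 -203.3   61.1] rot [3.1398e+00 1.5000e-03 1.8255e+00] F [-0.85 -0.82  0.37] T [-0.055 -0.033  0.002] w 66.3
tool shift mm [ 0.6 -0.9  1.1] rotvec [0.0017 0.0015 0.0005]
[ 0.05094343 -0.01792332  0.15427958]
```

View pics/w5.png

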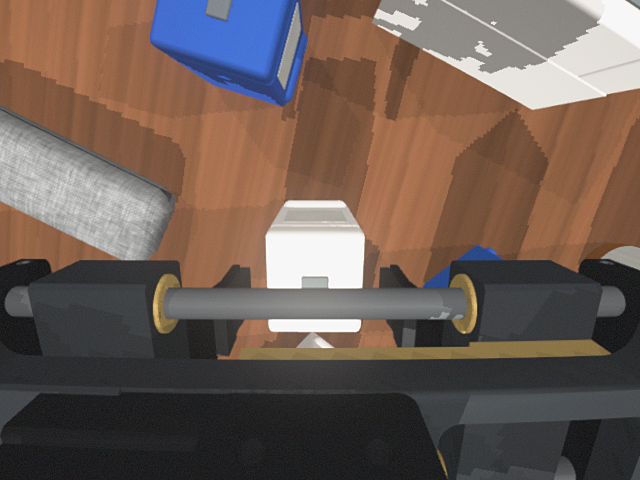

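Emit:
drive_tool --pt "0 0 0 0 0 0 255" --pt "0 0 0 0 0 0 255" --pt "0 0 0 0 0 0 255" --pt "0 0 0 0 0 0 255" --pt "0 0 -0.01 0 0 0 255" --pt "0 0 -0.02 0 0 0 255" --pt "0 0 -0.02 0 0 0 255" --pt "0 0 -0.01 0 0 0 255" --pt "0 0 0 0 0 0 255" --pt "0 0 0 0 0 0 255" --pt "0 0 0 0 0 0 255" --newtons 50

```text
clock: 11.05
tcp_pos: [513.2, -202.7, 118.9]
tool_rot: [-3.14, -0.001, 1.826]
wrist_force: [0.8, 0.3, -2.5]
gripper_width: 48.6
```

```bash
python3 - <<'E'
from h import *
goto((513.8,-203,60),1.825)
F=[]
for i in range(5):
    f=wrist(); F.append(f["state"]["wrist_force"])
print(np.mean(F,0),np.std(F,0)); cv2.imwrite("pics/w6.png",f["color"])
E
```

```text
clock 11.05 tcp [ 513.2 -202.7  118.9] rot [-3.1404e+00 -1.0000e-03  1.8259e+00] F [ 0.85  0.32 -2.5 ] T [ 0.032 -0.134 -0.036] w 48.6
tool shift mm [-0.5  0.6 58.9] rotvec [-0.0012 -0.001   0.0009]
[ 0.27596348  0.02124866 -2.40822016] [0.63346731 0.51562297 0.63329547]
```

View pics/w6.png

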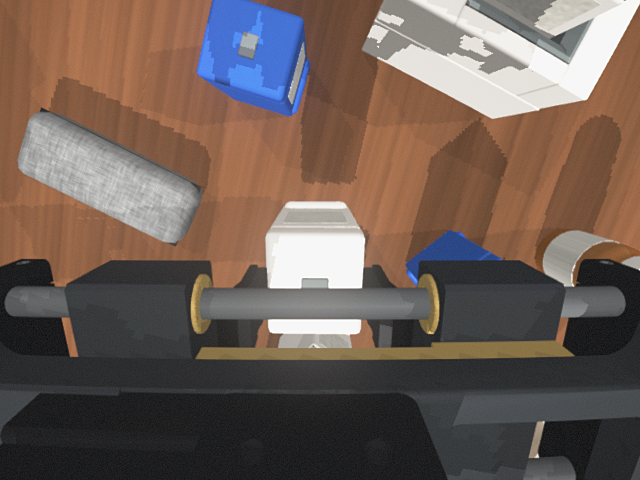

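L weighs about 2.56 N (0.26 kg), so it is the full one, and R at about 0.1 kg is the empty. Now I'll raise L, turn it to the dispenser's yaw and stop short of the bay for a look.

Emit:
drive_tool --pt "0 0 -0.04 0 0 0 255" --pt "0 0 -0.045 0 0 0 255" --pt "0 0 -0.046 0 0 0.1437 255" --pt "0 0 0 0 0 0.1437 255" --pt "0 0 0 0 0 0.1437 255" --pt "0.0364 0.0094 0 0 0 0 255" --pt "0.0364 0.0094 0 0 0 0 255" --pt "0.0364 0.0094 0 0 0 0 255" --pt "0.0364 0.0094 0 0 0 0 255" --pt "0.0364 0.0094 0 0 0 0 255" --pt "0 0 0 0 0 0 255" --pt "0 0 0 0 0 0 255"

```text
clock: 12.8
tcp_pos: [591.7, -32.7, 250.5]
tool_rot: [-3.141, 0.001, 1.395]
wrist_force: [-0.5, -0.9, -2.8]
gripper_width: 48.6
```

```bash
python3 - <<'E'
from h import *
import pickle
goto((610.6,76.8,250),1.395)
f=wrist(); cv2.imwrite("pics/w7.png",f["color"]); pickle.dump(f,open("w7.pkl","wb"))
g=grab_frame("top"); cv2.imwrite("pics/t7.png",g["color"][130:330,140:400].repeat(3,0).repeat(3,1)); pickle.dump(g,open("t7.pkl","wb"))
E
```

```text
clock 12.8 tcp [591.7 -32.7 250.5] rot [-3.1411e+00  1.0000e-03  1.3945e+00] F [-0.5  -0.88 -2.75] T [-0.01  -0.082  0.032] w 48.6
tool shift mm [111.1  -0.6   0.3] rotvec [-0.0005  0.001  -0.0005]
```

View pics/w7.png

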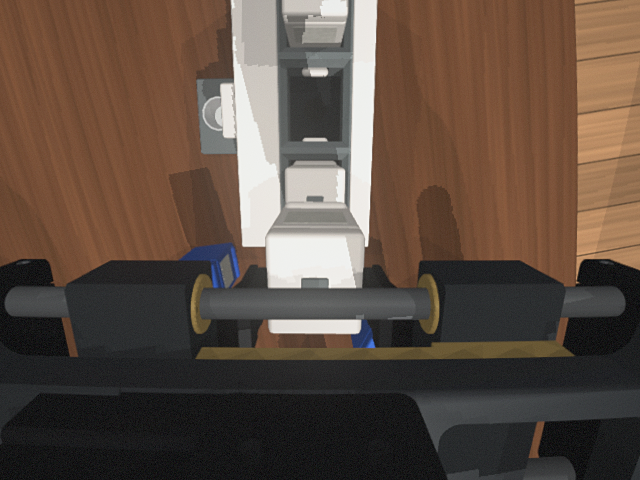

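View pics/t7.png

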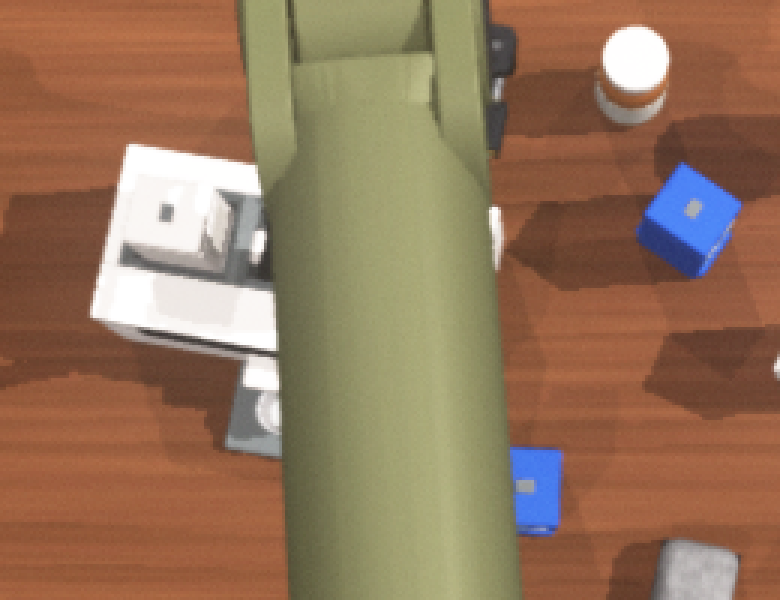

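```bash
cat > ov.py <<'E'
from h import *
import pickle,sys
def overlay(f,name,dx=0,dy=0,org=(610.6,76.8),yaw=-0.1755,box=(190,0,450,340),sc=2.4,zt=None):
    im=f["color"].copy(); S=4; im=cv2.resize(im,None,fx=S,fy=S,interpolation=cv2.INTER_CUBIC)
    Rz=R.from_euler('z',yaw).as_matrix(); o=np.array([*org,0])
    def rect(cx,cy,a,b,z): return [(cx-a,cy-b,z),(cx+a,cy-b,z),(cx+a,cy+b,z),(cx-a,cy+b,z)]
    def dr(P,c):
        q=proj(f,np.array(P)@Rz.T+o); cv2.polylines(im,[((q+.5)*S-.5).round().astype(int)],True,c,1,16)
    dr([(-75,-138,115),(55,-138,115),(55,138,115),(-75,138,115)],(255,0,0))
    dr(rect(0,0,32.2,39.2,115),(0,0,255)); dr(rect(0,0,26.2,33.2,109),(0,200,0)); dr(rect(0,0,26.2,33.2,73),(0,200,255))
    dr(rect(0,84,25,28,168),(255,0,255)); dr(rect(0,-84,25,28,168),(255,0,255))
    s=f.get("state")
    if s is not None:
        T=R.from_euler('xyz',s["tool_rot"]).as_matrix()
        for z in (-35,60):
            P=np.array([(a*28+dx,b*25+dy,z) for a,b in((1,1),(1,-1),(-1,-1),(-1,1))])@T.T+s["tcp_pos"]
            q=proj(f,P); cv2.polylines(im,[((q+.5)*S-.5).round().astype(int)],True,(0,0,255),1,16)
    x0,y0,x1,y1=[v*S for v in box]; im=im[y0:y1,x0:x1]; k=min(800/im.shape[1],600/im.shape[0],1)
    cv2.imwrite(name,cv2.resize(im,None,fx=k,fy=k,interpolation=cv2.INTER_AREA))
E
python3 - <<'E'
from ov import *
f=pickle.load(open("w7.pkl","rb")); overlay(f,"pics/o7.png",box=(220,0,390,120)); overlay(f,"pics/o7b.png",box=(220,190,400,340))
E
```

```text
(no output)
```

View pics/o7.png

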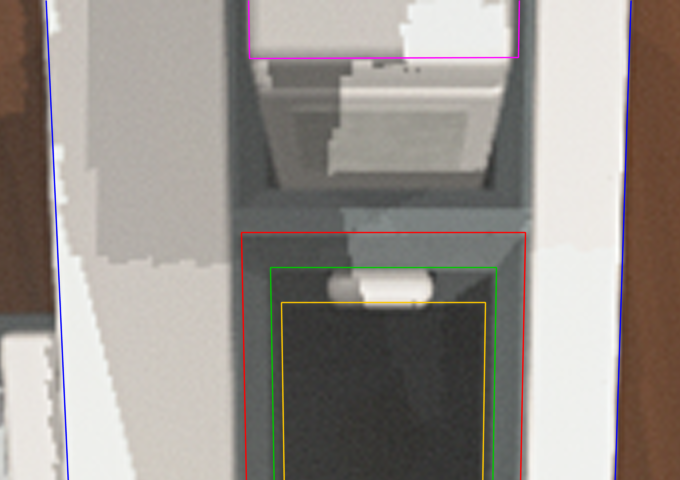

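View pics/o7b.png

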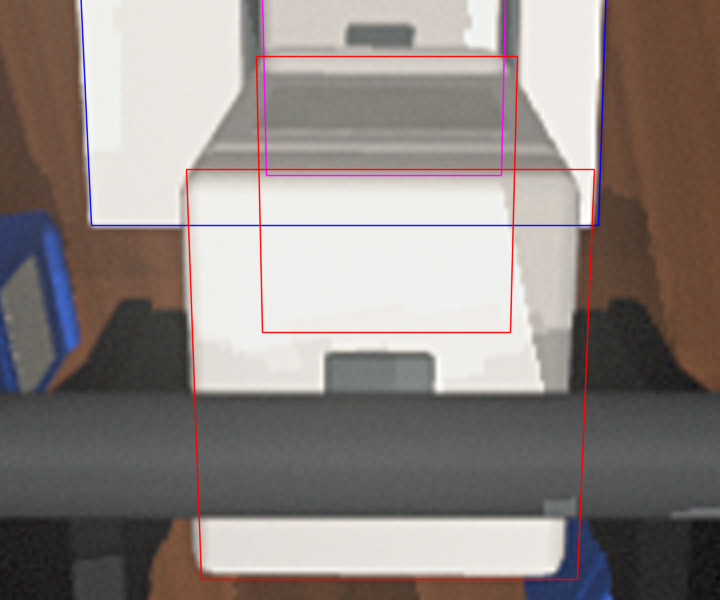

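```bash
python3 - <<'E'
from ov import *
f=pickle.load(open("w7.pkl","rb")); overlay(f,"pics/o7c.png",box=(220,50,390,175))
E
```

```text
(no output)
```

View pics/o7c.png

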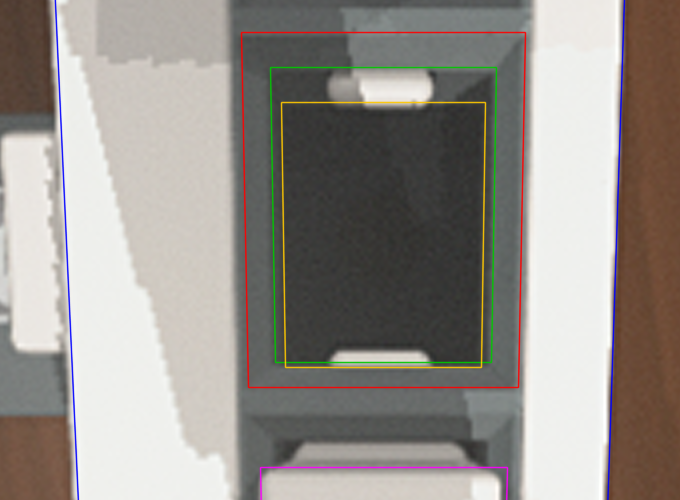

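The overlay fits the deck, pocket and seated canisters to within about 1 mm. Moving above the bay and down to just over the mouth.

Emit:
drive_tool --pt "0.037 -0.0002 0 0 0 0 255" --pt "0.037 -0.0002 0 0 0 0 255" --pt "0.037 -0.0002 0 0 0 0 255" --pt "0 0 0.03 0 0 0 255" --pt "0 0 0.025 0 0 0 255" --pt "0 0 0.012 0 0 0 255" --pt "0 0 0 0 0 0 255" --pt "0 0 0 0 0 0 255"

```text
clock: 13.9
tcp_pos: [611.5, 77.1, 185.0]
tool_rot: [3.14, -0.0, 1.394]
wrist_force: [-0.4, 0.3, -2.2]
gripper_width: 48.7
```

```bash
python3 - <<'E'
from ov import *
P=[];F=[];Q=[]
for i in range(6):
    f=wrist(); s=f["state"]; P.append(s["tcp_pos"]);F.append(s["wrist_force"]);Q.append(s["torque"])
print(np.mean(P,0),np.std(P,0),np.mean(F,0),np.mean(Q,0)); goto((610.5,76.9,133.4),1.395)
overlay(f,"pics/o8.png",box=(190,100,450,340))
g=grab_frame("scene"); overlay(g,"pics/s8.png",box=(310,150,510,290))
E
```

```text
[611.41807222  77.36398144 184.85011541] [0.17056425 0.13005704 0.24169917] [-0.2350125   0.47324199 -2.17121854] [-0.01052718 -0.08355784 -0.0228938 ]
clock 14.2 tcp [611.   77.4 184.2] rot [ 3.1408 -0.      1.3948] F [ 0.07  0.68 -3.5 ] T [-0.055 -0.071  0.012] w 48.5
tool shift mm [-0.6 -0.5 50.8] rotvec [ 0.0008 -0.     -0.0002]
```

View pics/o8.png

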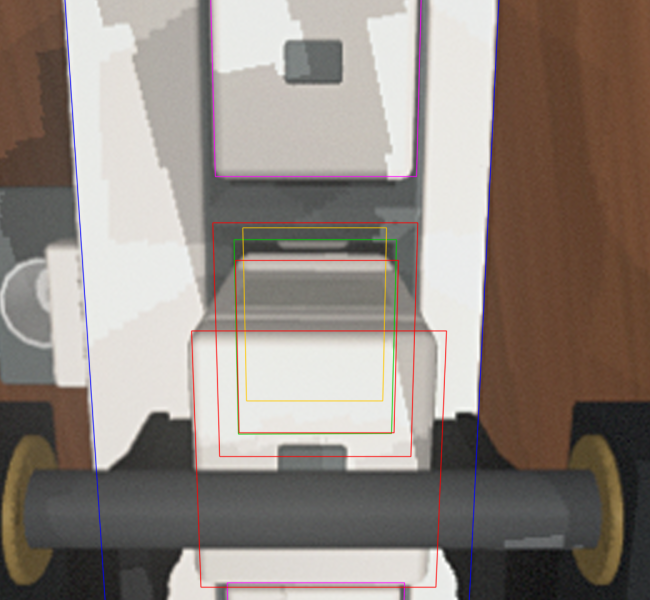

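View pics/s8.png

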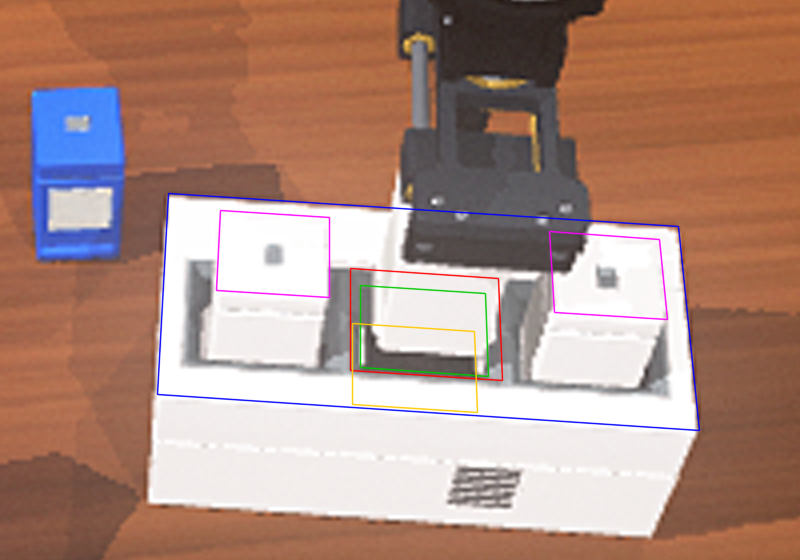

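Alignment is good. Lowering into the pocket to just above the catches.

Emit:
drive_tool --pt "-0.0005 -0.0007 0.006 0 0 0 255" --pt "0 0 0.007 0 0 0 255" --pt "0 0 0.007 0 0 0 255" --pt "0 0 0.006 0 0 0 255" --pt "0 0 0.005 0 0 0 255" --pt "0 0 0.003 0 0 0 255" --pt "0 0 0 0 0 0 255" --pt "0 0 0 0 0 0 255" --newtons 60

```text
clock: 15.25
tcp_pos: [610.1, 77.1, 150.0]
tool_rot: [3.141, -0.0, 1.395]
wrist_force: [-0.6, -0.2, -3.2]
gripper_width: 48.7
```

```bash
python3 - <<'E'
from ov import *
P=[];F=[];Q=[]
for i in range(6):
    f=wrist(); s=f["state"]; P.append(s["tcp_pos"]);F.append(s["wrist_force"]);Q.append(s["torque"])
print(np.mean(P,0),np.mean(F,0),np.mean(Q,0)); goto((610.5,76.9,133.4),1.395)
cv2.imwrite("pics/w9.png",f["color"])
E
```

```text
[610.11980891  77.03911102 149.96112341] [-0.11156138 -0.27777127 -2.61664262] [-0.01600453 -0.07954309  0.0007063 ]
clock 15.55 tcp [610.   77.  149.8] rot [3.1414e+00 1.0000e-04 1.3947e+00] F [ 0.72  0.36 -2.55] T [-0.059 -0.08  -0.008] w 48.2
tool shift mm [-0.   0.5 16.4] rotvec [ 0.0002  0.0001 -0.0003]
```

View pics/w9.png

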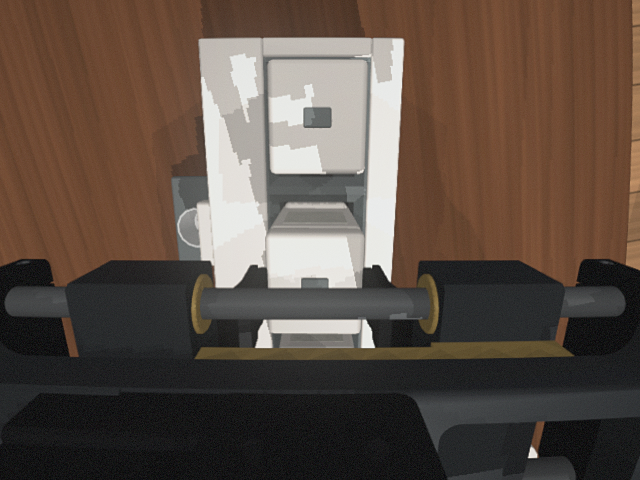

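It entered without side force, with the underside about 16 mm above the floor. Pressing in small steps now.

Emit:
drive_tool --pt "0 0 0.002 0 0 0 255" --pt "0 0 0.002 0 0 0 255" --pt "0 0 0.001 0 0 0 255" --pt "0 0 0 0 0 0 255"

```text
clock: 16.05
tcp_pos: [610.3, 77.0, 145.5]
tool_rot: [3.141, 0.0, 1.395]
wrist_force: [-1.5, -0.4, 3.9]
gripper_width: 48.2
```

Emit:
drive_tool --pt "0 0 0.002 0 0 0 255" --pt "0 0 0 0 0 0 255"

```text
clock: 16.3
tcp_pos: [610.8, 77.4, 144.1]
tool_rot: [3.139, -0.001, 1.395]
wrist_force: [-0.9, -0.2, 5.7]
gripper_width: 48.3
```

Emit:
drive_tool --pt "0 0 0.002 0 0 0 255" --pt "0 0 0 0 0 0 255"

```text
clock: 16.55
tcp_pos: [611.2, 77.6, 142.6]
tool_rot: [3.138, -0.001, 1.395]
wrist_force: [-1.7, -0.2, 7.6]
gripper_width: 48.1
```

Emit:
drive_tool --pt "0 0 0.002 0 0 0 255" --pt "0 0 0 0 0 0 255"

```text
clock: 16.8
tcp_pos: [611.3, 77.4, 140.0]
tool_rot: [3.138, -0.001, 1.395]
wrist_force: [0.8, -0.1, 2.8]
gripper_width: 48.6
```

The push rose to about 10 N beyond the weight, then dropped: it is past the catches. Continuing to the floor.

Emit:
drive_tool --pt "0 0 0.002 0 0 0 255" --pt "0 0 0.002 0 0 0 255" --pt "0 0 0 0 0 0 255"

```text
clock: 17.18
tcp_pos: [609.6, 76.6, 133.4]
tool_rot: [-3.14, 0.0, 1.395]
wrist_force: [2.0, 0.1, -6.6]
gripper_width: 48.3
```

Emit:
drive_tool --pt "0 0 0.002 0 0 0 255" --pt "0 0 0 0 0 0 255"

```text
clock: 17.42
tcp_pos: [609.9, 76.9, 132.9]
tool_rot: [-3.141, 0.0, 1.395]
wrist_force: [0.4, -1.1, -0.5]
gripper_width: 48.1
```

Emit:
drive_tool --pt "0 0 0.002 0 0 0 255" --pt "0 0 0 0 0 0 255"

```text
clock: 17.68
tcp_pos: [610.3, 76.9, 132.7]
tool_rot: [3.14, 0.001, 1.394]
wrist_force: [-1.9, -2.6, 7.9]
gripper_width: 48.4
```

On the floor now: TCP is 132.7 against 133.4 expected, and force is rising steeply. I'll increase to a firm press.

Emit:
drive_tool --pt "0 0 0.002 0 0 0 255" --pt "0 0 0 0 0 0 255"

```text
clock: 17.92
tcp_pos: [610.8, 77.0, 132.6]
tool_rot: [3.139, 0.001, 1.394]
wrist_force: [-3.2, -3.6, 15.8]
gripper_width: 48.3
```

Emit:
drive_tool --pt "0 0 0.0015 0 0 0 255" --pt "0 0 0 0 0 0 255" --pt "0 0 0 0 0 0 255"

```text
clock: 18.3
tcp_pos: [611.0, 77.1, 132.5]
tool_rot: [3.138, 0.001, 1.394]
wrist_force: [-6.7, -2.8, 22.2]
gripper_width: 48.7
```

```bash
python3 - <<'E'
from ov import *
P=[];F=[];Q=[]
for i in range(8):
    f=wrist(); s=f["state"]; P.append(s["tcp_pos"]);F.append(s["wrist_force"]);Q.append(s["torque"])
print(np.mean(P,0),np.round(F,1)[:,2],np.mean(F,0),np.mean(Q,0)); goto((610.5,76.9,133.4),1.395)
cv2.imwrite("pics/w10.png",f["color"])
g=grab_frame("scene"); cv2.imwrite("pics/s10.png",cv2.resize(g["color"][140:345,150:500],None,fx=2.2,fy=2.2,interpolation=cv2.INTER_CUBIC))
E
```

```text
[611.02747636  77.05958873 132.55280868] [22.2 22.7 22.2 23.3 21.8 21.6 22.7 22.1] [-5.81402066 -3.10866873 22.32527056] [-0.57219075  1.88040131  0.05008045]
clock 18.7 tcp [611.   77.1 132.6] rot [3.1379e+00 8.0000e-04 1.3942e+00] F [-5.64 -3.82 22.09] T [-0.533  1.877  0.087] w 48.5
tool shift mm [-0.2 -0.5 -0.8] rotvec [ 0.0037  0.0008 -0.0008]
```

View pics/w10.png

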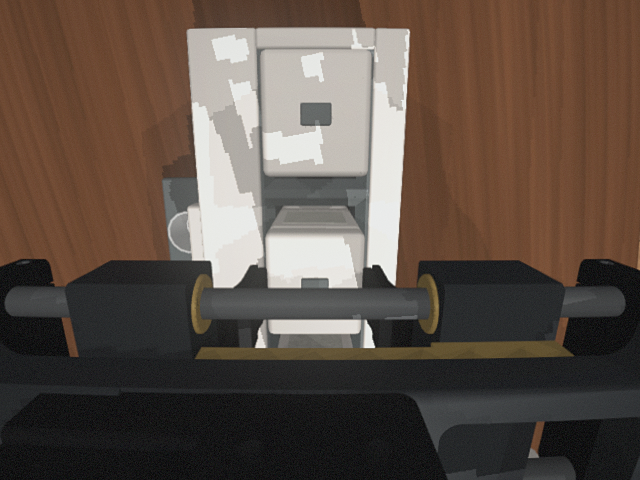

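View pics/s10.png

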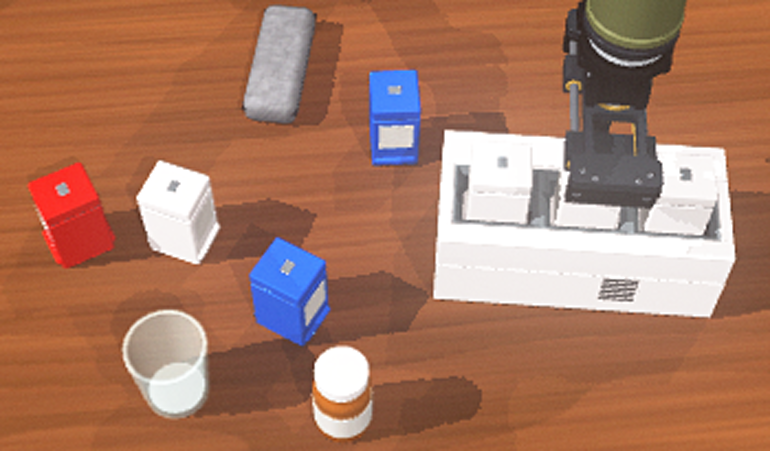

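Seated with a steady 22 N push, no slip in the grip, the empty canister upright and nothing else disturbed. Handing in.

```bash
python3 -c "
from h import *
print(ticket.job_done())"
```

```text
the job is handed in; nothing more can be done
None
```

The full canister is in the empty middle bay, clicked past the catches and resting on the floor. The gripper still held it and pressed it down with a steady 22 N when I handed in, at about 18.9 s on the robot's clock.

- **Weighing:** the canister I left weighed about 1.0–1.2 N. That is slightly above the 0.6–0.9 N expected for an empty one, but the wrist force noise is about ±0.5 N. The one I inserted weighed about 2.56 N (0.26 kg), well inside the full range. I set the empty one back upright where it stood.
- **Seating:** the push rose to about 10 N beyond its weight and then dropped suddenly, which is the click. The TCP stopped at 132.5 mm against 133.4 mm expected for fully home. In the last wrist picture, the canister had not slipped in the grip.
- **Side force:** while pressing there is about 6 N sideways at the wrist, as the canister leans lightly on the pocket wall.
- **Surroundings:** the last scene picture shows the empty canister upright. The tumbler, bottle, spectacles case and coloured look-alikes show no sign of having moved.

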